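# Lantern off the bed rail and onto its charger

## Robot

A 6-joint arm with a two-finger parallel gripper is mounted at the origin on the work surface. World frame = base frame: x ahead of the robot, y to its left, z up, the work surface at z = 0. Lengths are in m, angles in rad, forces in N, time in s.
With the tool pointing down it reaches from about 0.225 to 0.875 m from the base axis. Payload 3.4 kg.
Tool frame: the origin (TCP) lies at the very end of the fingers, on their centre line; the grasp point (between the pads) lies 19 mm behind it (manip.tcp_to_grasp is the distance from the TCP to the grasp point, in m); z points along the fingers, y is the line along which they close (so a half turn about z gives the same grasp; the last joint's range is limited). The gripper opens to 85 mm and grips with 20 to 120 N. Pads are 22 mm wide; open, the fingers measure 114 mm over their backs; the gripper's body (76 mm by 85 mm) begins 54 mm behind the grasp point. The pads swing forward as they close: fully open they stand 13 mm farther back than shut.
Start: joints at [1.177, 0.276, 1.505, -0, 1.361, -0.121], TCP at [0.155, 0.554, 0.231] pointing down, gripper open.
Joint ranges: [-2.89, 2.89], [-0.75, 2.08], [0.22, 2.7], [-1.18, 4.32], [0.11, 2.71], [-2.7, 2.7]. Speed limits (rad/s): [2.57, 2.57, 3.14, 3.14, 3.14, 3.14].

## Interface

Orientations are given as a unit quaternion [w, x, y, z].
In Python, from rig import status, get_image, job, manip gives the robot as it stands.
- The arm moves only by the tool apply_moves, never from a script. Its arguments are lists of equal length, an entry for each row: "xyz": the shift along the tool's x, y, z each as a share of 0.3 m, from -1 to 1, a list of three; "rot": the turn, a rotation vector about the tool's x, y, z each as a share of 60 degrees, from -1 to 1, a list of three; "hand": the opening, from -1 (shut) to 1 (fully open). A call has 1 to 8 rows; each row shifts and turns the commanded pose from where the row before left it, along the tool's axes as they then stand; what a row does not reach is not made up. A row lasts 1/8 s, in which the tool goes at most 62.5 mm and 10.7 degrees, less where a joint would pass 70% of its speed; a pose out of reach is approached as far as the arm can. A call with a number of a shift or a turn outside -1 to 1 is refused whole. A call with a gripper value outside its range is refused whole. The fingers move at their own pace and stop on an object; "force" is the grip in N (left out, the last holds). Time passes only in rows, so rows that do not move let the fingers close. It gives the time, the measured TCP pose, the force, the opening and the grip force at its end, in the units of the state.
- status.get_state(): the state, without advancing time (a new reading comes with each control period).
- get_image(name): name is "side" or "top" or "wrist"; returns a dict with "pixels" (400x640x3 uint8, red, green, blue), "fovy" (degrees; the focal length in pixels is half the picture's height over the tangent of half this angle, whatever the lens; pixels are square), "cx", "cy" (the principal point, pixels), "origin" and "orientation" of the camera in the world; the wrist camera has in their place "tool_from_camera" (4x4, takes a point from camera to tool coordinates, whose origin is the TCP and whose axes are the flange's). Camera axes: x right, y down, z forward; pixel columns grow to the right and rows downward; lengths in m; the calibration is good to about 2 mm. The wrist camera is an equidistant fisheye: a pixel r from the principal point sees the ray r / f radians off the axis. A picture is of the moment at which its call begins: read the wrist's pose just before it. There is no depth.
- job.sign_off(): hands the job in; it is judged then, once.
The state is a dict: "clock": time; "qpos": joint angles; "qd": joint speeds; "effort": joint torques, N m; "position": TCP position; "ee_rot": TCP orientation; "contact_force": force on the tool from outside, world axes, zero at the start; "moment": the same for the moment, N m; "width": finger opening in m; "gripper_force": force on a finger pad.
Only numpy, scipy, OpenCV 4.12 (cv2) and the standard library are available. Lean on these libraries where they do the work, as an engineer would, in place of code of your own. Each camera call takes 0.05 s, during which the arm holds its last target. There are 200 camera calls.

## Task

Take the small rechargeable lantern down from its hook on the bed's foot rail, lifting it by its handle, and stand it upright in the middle of its flat round charger on the glass. Set it down gently rather than dropping it, let go, and leave the mirror hanging and everything else on the glass where it is.

Things in the scene. Friction and masses are not known exactly. Their poses are not given: they have to be found in the camera images.
- lantern: Loose lantern, 0.2-0.4 kg, hanging upright on the hook, free to swing. Black round foot (72 mm wide, 25 high), white cylinder (60 wide), black cap (72 wide, top at 98 mm), above it a rigid grey arch handle spanning the lantern's own y: two legs (12 mm along x, 8 along y, outer faces 56 mm apart, up to 155 mm) and a bar on top; 160 mm overall. Origin: centre of underside, z up.
- lantern_grip (a point): Point inside the lantern's arch handle, on its axis midway between the two legs, 128 mm above its underside (30 mm above the cap, 22 mm below the underside of the bar). With fingers closing along the lantern's y, both legs can be squeezed from outside here (56 mm wide). Same axes as the lantern.
- lantern_bar (a point): Middle of the lantern's round handle bar (10 mm diameter, along the lantern's y), 155 mm above its underside; its underside, at 150 mm, rests on the hook, which passes through the middle of the arch.
- hook: Steel J-hook (6 mm wire) fixed on the rail; the lantern hangs on it. Origin: top of the wire at the bottom of the J, where the handle bar rests, 315 mm above the work surface. It opens to its own -x (roughly to the robot); its shank rises 22 mm behind (+x) to the rail. The bar must rise at least 20 mm to pass the tip, then goes out along -x. Its yaw varies a little, the lantern's with it.
- hook_tip (a point): End of the hook, 20 mm out along the hook's -x; its top is 17 mm above the hook's origin.
- bed_foot: White steel bed foot, fixed: level tube (28 mm diameter) along y, centre line 425 mm above the work surface, 110 mm above the bottom of the hook and nearly straight over it, so a gripper pointing straight down cannot reach the handle: tilt it about 40 degrees, coming from the robot's side. Posts 620 mm either side. Origin: below the middle of the tube, at work-surface height.
- charger: Black flat round charging stand fixed on the glass, 110 mm diameter, 12 mm thick, flat top (a grey 40 mm disc marks the middle), with a small block for the lead at its +x edge. Origin: centre of its underside, on the glass. The glass top is 90 mm above the work surface, so the charger's top is at 102 mm.
- mug: Loose blue enamel mug, 76 mm diameter, 75 mm high, with an ear handle, stands on the glass in the same row as charger and bowl. Origin: centre of its underside. Leave alone.
- bowl: Loose white bowl, 100 mm diameter, 45 mm high, in the same row. Origin: centre of its underside. Leave alone.
- mirror: Loose rectangular mirror in a white plastic frame (100 mm wide along y, 10 mm thick, 130 mm high, with a 28 mm wide loop on top, 173 mm overall), hanging by the loop from another such hook on the rail, at least 160 mm from the lantern's hook. Origin: middle of the frame's lower edge. Leave it hanging.
- bell: Loose chrome hand bell with a stem handle, 72 mm diameter, 109 mm high, upright at the back right of the glass. Origin: centre of its underside. Leave alone.
- comb: Loose tortoiseshell comb, 150 mm long, 4 mm thick, flat at the near edge of the glass. Origin: centre of its underside. Leave alone.
- cream: Loose white jar, 64 mm diameter, 60 mm high, at the right end of the glass. Origin: centre of its underside. Leave alone.
- chest: Fixed dark wooden jewellery chest with a swing door, 130 x 110 x 140 mm, at the left end of the glass, its top 230 mm above the work surface. Origin: centre of its underside.
Not all that is in view belongs to the job. Leave any green look-alike of the lantern alone.

How it is judged:
By the outcome, as a careful person would: the job done as asked, in the order asked, and still so for the second after the job is handed in, with the robot touching nothing.
It also fails if it takes over 42 s, if anything falls off the work surface, if the arm or the gripper's body presses on something with over 40 N, if the wrist force passes 120 N, or if a joint passes its speed limit or range.

## Working session

There is one attempt and no reset: what is moved stays moved. The work goes in short steps, Python scripts to look and compute and a tool call to move; the robot and the scene stay as the last step left them, time stands still between calls to the robot, and variables do not carry over. Pictures are saved under pics/ and viewed, at most 10 in all, crops included, and the job is handed in when it is done.

Besides the shell and the picture viewer there is one more tool, called after "Emit:" as name(argument=value, ...) on one line, values as JSON. apply_moves: Moves the arm, as the interface text tells. Its arguments: {"type":"object","properties":{"xyz":{"type":"array","items":{"type":"array","items":{"type":"number","minimum":-1,"maximum":1}}},"rot":{"type":"array","items":{"type":"array","items":{"type":"number","minimum":-1,"maximum":1}}},"hand":{"type":"array","items":{"type":"number"}},"force":{"type":"number"}},"required":["xyz","rot","hand"]}

```bash
mkdir -p pics; ls; cat > h.py <<'E'
import numpy as np, cv2, json
from scipy.spatial.transform import Rotation as R
from rig import status,get_image,job,manip
def q(o): return R.from_quat([o[1],o[2],o[3],o[0]])
def grab(n,f):
    im=get_image(n); cv2.imwrite(f'pics/{f}.png',im['pixels'][:,:,::-1]); 
    np.save(f'pics/{f}.npy',im,allow_pickle=True); return im
def load(f): return np.load(f'pics/{f}.npy',allow_pickle=True).item()
def ray(im,u,v):
    f=200/np.tan(np.radians(im['fovy'])/2)
    d=np.array([(u-im['cx'])/f,(v-im['cy'])/f,1.]); d/=np.linalg.norm(d)
    return np.array(im['origin']),q(im['orientation']).apply(d)
def plane(im,u,v,z,ax=2):
    o,d=ray(im,u,v); return o+d*(z-o[ax])/d[ax]
def tri(a,b):
    (o1,d1),(o2,d2)=a,b
    s=np.linalg.lstsq(np.c_[d1,-d2],o2-o1,rcond=None)[0]
    p,r=o1+s[0]*d1,o2+s[1]*d2; return (p+r)/2,np.linalg.norm(p-r)
E
python3 - <<'E'
from h import *
print(status.get_state())
a=grab('side','s0');b=grab('top','t0');c=grab('wrist','w0')
for i in(a,b,c): print({k:v for k,v in i.items() if k!='pixels'})
print(manip.tcp_to_grasp)
cv2.imwrite('pics/st0.png',cv2.resize(np.vstack([a['pixels'],b['pixels']])[:,:,::-1],None,fx=.75,fy=.75))
E
```

```text
pics
{'clock': 0.0, 'qpos': array([ 1.17703893e+00,  2.76583384e-01,  1.50616594e+00, -5.29057868e-06,
        1.36071323e+00, -1.21009231e-01]), 'qd': array([-4.18624531e-04,  2.64679016e-05, -2.99203698e-04, -7.69917527e-05,
       -2.83925907e-04,  4.18132162e-04]), 'effort': array([ 1.45660975e-03, -4.16768253e+01, -2.45806324e+01,  3.17537160e-04,
        1.07438728e-02,  6.58939143e-06]), 'position': array([0.15469193, 0.55322826, 0.23043328]), 'ee_rot': array([-2.35491383e-04,  1.35951158e-01,  9.90715100e-01, -9.04812067e-04]), 'contact_force': array([ 0.08334967, -0.27635814, -0.33697622]), 'moment': array([-0.05151295,  0.01164645,  0.0328795 ]), 'gripper_force': 0.0, 'width': 0.08549783262780788}
{'fovy': 49.611410623235834, 'cx': 313.72388280176403, 'cy': 199.91186744876313, 'origin': array([ 0.0406019 , -0.79879517,  0.94968482]), 'orientation': array([-0.40169063,  0.87329632, -0.24935167,  0.11756668])}
{'fovy': 55.604804558986416, 'cx': 320.0673542771533, 'cy': 194.60129165846453, 'origin': array([ 0.39053185, -0.08631011,  1.18061847]), 'orientation': array([-0.05455536,  0.70802683, -0.70284225,  0.04164724])}
{'fovy': 65.70646984690485, 'cx': 316.9420556055744, 'cy': 195.73788086787025, 'tool_from_camera': array([[-7.93848297e-04, -9.47775716e-01, -3.18936613e-01,
         8.22659592e-02],
       [ 9.99999323e-01, -4.80886948e-04, -1.06000620e-03,
         1.20729728e-03],
       [ 8.51275684e-04, -3.18937238e-01,  9.47775455e-01,
        -1.42080169e-01],
       [ 0.00000000e+00,  0.00000000e+00,  0.00000000e+00,
         1.00000000e+00]])}
0.0187
```

View pics/s0.png

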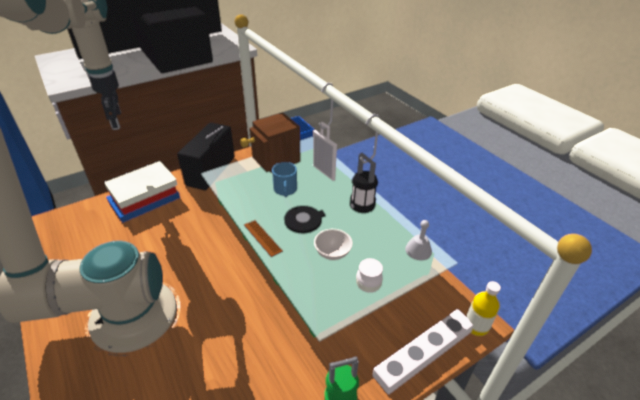

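View pics/t0.png

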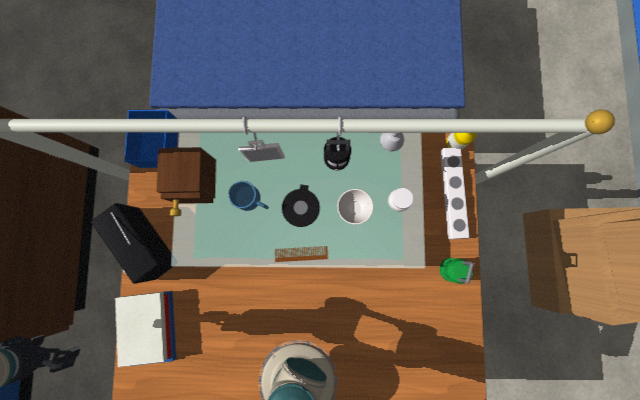

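The side view shows two lanterns. The black and white one hangs from the rail hook at side (364,190) and top (337,152). The green look-alike stands at side (342,380) and top (456,270). The black and white one matches the description. The charger is at side (304,218) and top (301,207), and the mirror at side (325,155). I'll confirm with one enlarged crop.

```bash
python3 - <<'E'
from h import *
a=load('s0');b=load('t0')
A=cv2.resize(a['pixels'][110:220,330:410],None,fx=5,fy=5,interpolation=2)   # 400x550
B=cv2.resize(b['pixels'][110:180,300:380],None,fx=5,fy=5,interpolation=2)  # 400x350
B=np.vstack([B,np.zeros((200,400,3),np.uint8)])
cv2.imwrite('pics/c1.png',np.hstack([A,B])[:,:,::-1])
# charger: grey disc in black ring, both views
for n,im,(u0,u1,v0,v1) in(('s',a,(280,330,200,236)),('t',b,(275,325,180,232))):
    p=im['pixels'][v0:v1,u0:u1].astype(int); m=(p.max(2)<75).astype(np.uint8)
    cs,hi=cv2.findContours(m,cv2.RETR_CCOMP,cv2.CHAIN_APPROX_NONE)
    for c,h in zip(cs,hi[0]):
        if cv2.contourArea(c)>30:
            e=cv2.fitEllipse(c); u,v=e[0][0]+u0,e[0][1]+v0
            print(n,'hole' if h[3]>=0 else 'outer',np.round((u,v),1),np.round(e[1],1),plane(im,u,v,.102).round(4))
# rail centre line in top & rough lantern
print(plane(b,340,125,.425),plane(b,337,138,.315),plane(b,200,125,.425),plane(b,500,124,.425))
E
```

```text
s outer [303.2 219.1] [25.3 37.8] [ 0.4993 -0.0159  0.102 ]
s hole [302.5 217. ] [12.1 15.3] [ 0.5022 -0.0071  0.102 ]
t outer [300.5 206.7] [35.7 39.4] [ 0.503  -0.0103  0.102 ]
t hole [300.4 207.1] [15.  15.3] [ 0.5017 -0.0099  0.102 ]
[ 0.63905384 -0.11188601  0.425     ] [ 0.64358144 -0.1086097   0.315     ] [0.63826051 0.17839171 0.425     ] [ 0.64206614 -0.43897771  0.425     ]
```

View pics/c1.png

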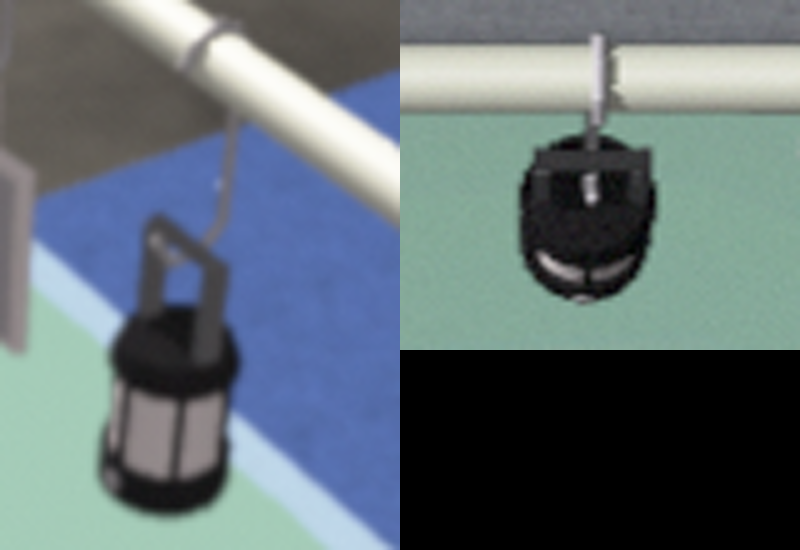

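The crop shows the black and white lantern hanging by its arch handle on the J-hook, so it is the one meant. The bar ends are at top (327,142) and (350.2,142), and at side (361,153.6) and (374,163). The hook tip is at about top (338,147.5).

```bash
python3 - <<'E'
from h import *
a=load('s0');b=load('t0')
for t,s in(((327,141.9),(361,154)),((350.2,141.9),(374,163.5)),((338.6,141.9),(367.5,158.5))):
    p,e=tri(ray(b,*t),ray(a,*s)); print(p.round(4),round(e,4),plane(b,*t,.320).round(4),plane(a,*s,.320).round(4))
print('tip',plane(b,338.2,147.3,.332)); print('hook top on rail',plane(b,339.5,118,.439))
# foot/cap outline in top: black mask centre at bottom
p=b['pixels'][130:175,318:362].astype(int); m=(p.max(2)<60).astype(np.uint8)
x,y,w,h=cv2.boundingRect(m);print(x+318,y+130,w,h, plane(b,x+318,150,.265),plane(b,x+w+318,150,.265))
# mirror extents: top view approx
for u,v in((239,152),(285,157),(258,142)): print('mir',plane(b,u,v,.27))
for u,v in((158,150),(215,203)): print('chest',plane(b,u,v,.23))
for u,v in((392,130),(392,141)):print('bell',plane(b,u,v,.19))
print('mug',plane(b,243,195,.165),'bowl',plane(b,355,207,.135))
E
```

```text
[ 0.6329 -0.0852  0.3196] 0.0003 [ 0.6327 -0.0852  0.32  ] [ 0.6327 -0.0857  0.32  ]
[ 0.6322 -0.1392  0.323 ] 0.0005 [ 0.6329 -0.1393  0.32  ] [ 0.6353 -0.1361  0.32  ]
[ 0.6325 -0.1124  0.3219] 0.0007 [ 0.6328 -0.1122  0.32  ] [ 0.6347 -0.1104  0.32  ]
tip [ 0.61661953 -0.11098005  0.332     ]
hook top on rail [ 0.6491458  -0.11037791  0.439     ]
324 137 27 33 [ 0.62746844 -0.07780174  0.265     ] [ 0.62773375 -0.14457679  0.265     ]
mir [0.62026998 0.1321568  0.27      ]
mir [0.60811956 0.01800822 0.27      ]
mir [0.64586154 0.08584138 0.27      ]
chest [0.63481622 0.35273223 0.23      ]
chest [0.49759984 0.19784232 0.23      ]
bell [ 0.70279982 -0.25964298  0.19      ]
bell [ 0.67233837 -0.25912166  0.19      ]
mug [0.52725025 0.14194469 0.165     ] bowl [ 0.49971001 -0.16349398  0.135     ]
```

```bash
cat >> h.py <<'E'
def tool(yaw,tilt):
    s,c=np.sin(np.radians(tilt)),np.cos(np.radians(tilt))
    return R.from_euler('z',yaw,degrees=True)*R.from_matrix(np.array([[-c,0,s],[0,1,0],[-s,0,-c]]))
def rows(P,r0,tgts,nd=2):
    """tgts: list of (pos,Rotation); prints rows from pose P,r0, rounding errors carried on"""
    P=np.array(P);X=[];W=[]
    for p,r in tgts:
        d=np.round(r0.inv().apply(np.array(p)-P)/.3,nd); w=np.round((r0.inv()*r).as_rotvec()/np.radians(60),nd)
        X.append((d+0.).tolist());W.append((w+0.).tolist())
        P=P+r0.apply(d*.3); r0=r0*R.from_rotvec(w*np.radians(60))
    for i in range(0,len(X),8): print('xyz',X[i:i+8],'\nrot',W[i:i+8])
    print('end',P.round(4),'max mm',np.abs(X).max()*300)
def now():
    s=status.get_state(); return s['position'],q(s['ee_rot'])
def line(P,r0,p,r,n):
    rv=(r0.inv()*r).as_rotvec()
    return [(P+(np.array(p)-P)*k/n, r0*R.from_rotvec(rv*k/n)) for k in range(1,n+1)]
E
python3 - <<'E'
from h import *
P,r=now()
r1=tool(0,40); z=r1.apply([0,0,1]); G=np.array([.633,-.112,.293]); T=G+.0187*z; pre=T-.15*z
print('T',T,'pre',pre)
rv=(r.inv()*r1).as_rotvec()
a0,a1=np.arctan2(P[1],P[0]),np.arctan2(pre[1],pre[0]); R0,R1=np.hypot(*P[:2]),np.hypot(*pre[:2])
t=[]
for k in range(1,25):
    f=k/24; ang=a0+(a1-a0)*max(0,(k-2)/22); rad=R0+(R1-R0)*f
    h=P[2]+(.43-P[2])*min(1,k/6) if k<18 else .43+(pre[2]-.43)*(k-17)/7
    t.append(([rad*np.cos(ang),rad*np.sin(ang),h], r*R.from_rotvec(rv*f)))
rows(P,r,t)
E
```

```text
T [ 0.64502013 -0.112       0.27867497] pre [ 0.54860199 -0.112       0.39358164]
xyz [[0.0, 0.0, -0.11], [0.0, 0.0, -0.11], [-0.14, -0.01, -0.1], [-0.14, -0.02, -0.1], [-0.14, -0.03, -0.1], [-0.13, -0.04, -0.09], [-0.12, -0.05, 0.02], [-0.12, -0.05, 0.02]] 
rot [[0.0, -0.03, -0.01], [-0.01, -0.03, -0.01], [0.0, -0.02, -0.01], [-0.01, -0.03, -0.01], [0.0, -0.03, -0.01], [0.0, -0.03, -0.01], [-0.01, -0.02, -0.01], [0.0, -0.03, -0.01]]
xyz [[-0.1, -0.07, 0.02], [-0.11, -0.08, 0.03], [-0.09, -0.08, 0.03], [-0.09, -0.09, 0.02], [-0.08, -0.1, 0.03], [-0.07, -0.1, 0.02], [-0.06, -0.11, 0.03], [-0.05, -0.12, 0.02]] 
rot [[-0.01, -0.03, -0.01], [0.0, -0.03, -0.01], [0.0, -0.02, -0.01], [-0.01, -0.03, -0.01], [0.0, -0.03, -0.02], [0.0, -0.03, -0.01], [-0.01, -0.02, -0.01], [0.0, -0.03, -0.01]]
xyz [[-0.05, -0.12, 0.02], [-0.02, -0.12, 0.03], [-0.02, -0.13, 0.03], [-0.01, -0.12, 0.02], [0.01, -0.13, 0.02], [0.01, -0.13, 0.01], [0.02, -0.12, 0.01], [0.02, -0.13, 0.0]] 
rot [[-0.01, -0.03, -0.01], [0.0, -0.03, -0.01], [0.0, -0.02, -0.01], [-0.01, -0.03, -0.01], [0.0, -0.03, -0.01], [0.0, -0.03, -0.01], [-0.01, -0.03, -0.01], [0.0, -0.02, -0.01]]
end [ 0.55   -0.112   0.3936] max mm 42.00000000000001
```

Emit:
apply_moves(xyz=[[0, 0, -0.11], [0, 0, -0.11], [-0.14, -0.01, -0.1], [-0.14, -0.02, -0.1], [-0.14, -0.03, -0.1], [-0.13, -0.04, -0.09], [-0.12, -0.05, 0.02], [-0.12, -0.05, 0.02]], rot=[[0, -0.03, -0.01], [-0.01, -0.03, -0.01], [0, -0.02, -0.01], [-0.01, -0.03, -0.01], [0, -0.03, -0.01], [0, -0.03, -0.01], [-0.01, -0.02, -0.01], [0, -0.03, -0.01]], hand=[1, 1, 1, 1, 1, 1, 1, 1])

```text
clock: 1.15
position: [0.3611, 0.4426, 0.4314]
ee_rot: [0.117, 0.093, 0.989, 0.0]
contact_force: [0.5, -0.2, -0.3]
width: 0.0857
gripper_force: 0.0
```

Emit:
apply_moves(xyz=[[-0.1, -0.07, 0.02], [-0.11, -0.08, 0.03], [-0.09, -0.08, 0.03], [-0.09, -0.09, 0.02], [-0.08, -0.1, 0.03], [-0.07, -0.1, 0.02], [-0.06, -0.11, 0.03], [-0.05, -0.12, 0.02]], rot=[[-0.01, -0.03, -0.01], [0, -0.03, -0.01], [0, -0.02, -0.01], [-0.01, -0.03, -0.01], [0, -0.03, -0.02], [0, -0.03, -0.01], [-0.01, -0.02, -0.01], [0, -0.03, -0.01]], hand=[1, 1, 1, 1, 1, 1, 1, 1])

```text
clock: 2.15
position: [0.5314, 0.189, 0.4297]
ee_rot: [0.23, 0.045, 0.972, -0.001]
contact_force: [0.5, -0.3, -0.6]
width: 0.0856
gripper_force: 0.0
```

Emit:
apply_moves(xyz=[[-0.05, -0.12, 0.02], [-0.02, -0.12, 0.03], [-0.02, -0.13, 0.03], [-0.01, -0.12, 0.02], [0.01, -0.13, 0.02], [0.01, -0.13, 0.01], [0.02, -0.12, 0.01], [0.02, -0.13, 0]], rot=[[-0.01, -0.03, -0.01], [0, -0.03, -0.01], [0, -0.02, -0.01], [-0.01, -0.03, -0.01], [0, -0.03, -0.01], [0, -0.03, -0.01], [-0.01, -0.03, -0.01], [0, -0.02, -0.01]], hand=[1, 1, 1, 1, 1, 1, 1, 1])

```text
clock: 3.15
position: [0.5492, -0.1127, 0.3928]
ee_rot: [0.341, 0.0, 0.94, -0.0]
contact_force: [-0.4, -0.1, 0.4]
width: 0.0854
gripper_force: 0.0
```

```bash
python3 - <<'E'
from h import *
P,r=now(); s=status.get_state(); print(P,r.as_matrix().round(3).tolist(),s['clock'],s['qpos'].round(3))
w=grab('wrist','w1')
r1=tool(0,40); z=r1.apply([0,0,1]); T=np.array([.633,-.112,.293])+.0187*z
rows(P,r,line(P,r,T-.07*z,r1,4)+line(T-.07*z,r1,T,r1,4),3)
# where do known points show in wrist image
f=200/np.tan(np.radians(w['fovy'])/2)
M=np.array(w['tool_from_camera'])
for p in([.633,-.085,.32],[.633,-.139,.32],[.6166,-.111,.332],[.633,-.084,.27],[.633,-.140,.27]):
    c=M[:3,:3].T@(r.inv().apply(np.array(p)-P)-M[:3,3]); th=np.arctan2(np.hypot(*c[:2]),c[2]); d=c[:2]/np.hypot(*c[:2])
    print(p,(f*th*d+[w['cx'],w['cy']]).round(1))
E
```

```text
[ 0.54917763 -0.11268753  0.3927959 ] [[-0.768, 0.001, 0.641], [0.0, 1.0, -0.001], [-0.641, -0.001, -0.768]] 3.15 [-0.551 -0.141  1.777  0.43   0.933 -2.277]
xyz [[0.0, 0.001, 0.066], [0.0, 0.0, 0.066], [-0.001, 0.001, 0.066], [0.0, 0.0, 0.065], [0.0, 0.0, 0.059], [0.0, 0.0, 0.058], [0.0, 0.0, 0.058], [0.0, 0.0, 0.059]] 
rot [[0.0, -0.001, 0.0], [0.0, 0.0, 0.0], [-0.001, -0.001, 0.0], [0.0, 0.0, 0.0], [0.0, 0.0, 0.0], [0.0, 0.0, 0.0], [0.0, 0.0, 0.0], [0.0, 0.0, 0.0]]
end [ 0.6451 -0.1121  0.2787] max mm 19.8
[0.633, -0.085, 0.32] [347.5 212.1]
[0.633, -0.139, 0.32] [286.  212.1]
[0.6166, -0.111, 0.332] [317.9 215.5]
[0.633, -0.084, 0.27] [345.9 166.5]
[0.633, -0.14, 0.27] [287.8 166.4]
```

View pics/w1.png

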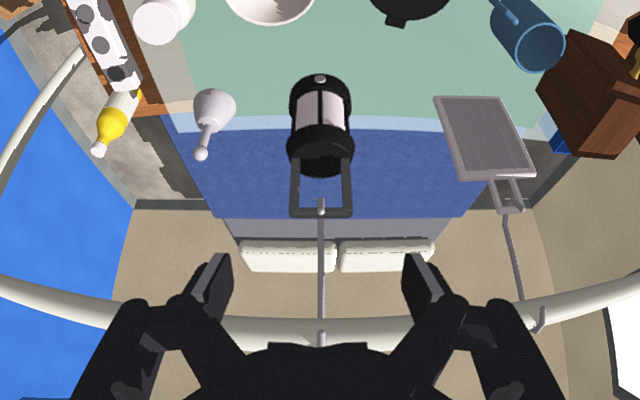

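The wrist view agrees with the estimate in row: the bar is at row 212, columns 289–352, level. It sits about 4 px to the right, so y is about -0.109. The hook tip is at (320,205). I'll correct y by 3 mm and go in.

Emit:
apply_moves(xyz=[[0, 0.004, 0.066], [0, 0.004, 0.066], [0, 0.004, 0.066], [0, 0, 0.065], [0, 0, 0.059], [0, 0, 0.058], [0, 0, 0.058], [0, 0, 0.059]], rot=[[0, 0, 0], [0, 0, 0], [0, 0, 0], [0, 0, 0], [0, 0, 0], [0, 0, 0], [0, 0, 0], [0, 0, 0]], hand=[1, 1, 1, 1, 1, 1, 1, 1])

```text
clock: 4.2
position: [0.6464, -0.1085, 0.2784]
ee_rot: [0.341, 0.0, 0.94, -0.001]
contact_force: [-0.7, -0.9, -0.3]
width: 0.0856
gripper_force: 0.0
```

Emit:
apply_moves(xyz=[[0, 0, 0], [0, 0, 0]], rot=[[0, 0, 0], [0, 0, 0]], hand=[1, 1])

```text
clock: 4.45
position: [0.6458, -0.1085, 0.2794]
ee_rot: [0.341, 0.0, 0.94, -0.001]
contact_force: [0.2, 0.2, 0.5]
width: 0.0853
gripper_force: 0.0
```

```bash
python3 - <<'E'
from h import *
P,r=now(); s=status.get_state(); print(P,r.as_matrix().round(3).tolist(),s['clock'],s['qpos'].round(3),s['contact_force'])
a=grab('wrist','w2');b=grab('side','s2')
cv2.imwrite('pics/c2.png',np.hstack([a['pixels'][100:400,170:470],cv2.resize(b['pixels'][100:220,310:430],(300,300))])[:,:,::-1])
E
```

```text
[ 0.6458394  -0.10848703  0.27936864] [[-0.767, 0.001, 0.641], [0.0, 1.0, -0.001], [-0.641, -0.001, -0.767]] 4.45 [-0.42   0.076  1.857  0.472  0.61  -2.297] [0.17931468 0.16649865 0.53086465]
```

View pics/c2.png

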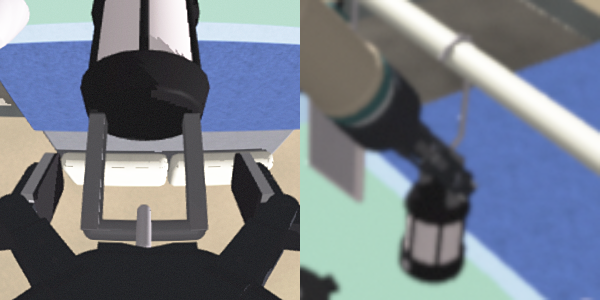

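Wrist crop: the legs (columns 88–206) are centred between the open pads (55–235), and the hook is inside the arch. I'll advance 4 mm to allow for the pads' swing, then close.

Emit:
apply_moves(xyz=[[0, 0.002, 0.013], [0, 0, 0], [0, 0, 0], [0, 0, 0], [0, 0, 0], [0, 0, 0], [0, 0, 0], [0, 0, 0]], rot=[[0, 0, 0], [0, 0, 0], [0, 0, 0], [0, 0, 0], [0, 0, 0], [0, 0, 0], [0, 0, 0], [0, 0, 0]], hand=[0.6, 0.5, 0.4, 0.3, 0.2, 0.1, 0, 0], force=50)

```text
clock: 5.55
position: [0.6484, -0.108, 0.2767]
ee_rot: [0.341, 0.0, 0.94, -0.001]
contact_force: [-0.5, -0.3, 3.1]
width: 0.0554
gripper_force: 52.7
```

Emit:
apply_moves(xyz=[[-0.015, 0, -0.018], [-0.015, 0, -0.018], [-0.015, 0, -0.018], [-0.015, 0, -0.018], [0, 0, 0]], rot=[[0, 0, 0], [0, 0, 0], [0, 0, 0], [0, 0, 0], [0, 0, 0]], hand=[0, 0, 0, 0, 0])

```text
clock: 6.18
position: [0.6485, -0.108, 0.3054]
ee_rot: [0.342, 0.0, 0.94, -0.001]
contact_force: [0.9, 0.3, -3.0]
width: 0.0551
gripper_force: 53.3
```

```bash
python3 - <<'E'
from h import *
s=status.get_state(); print(s['position'],s['contact_force'],s['width'],s['clock'],s['qpos'].round(2))
a=grab('wrist','w3');b=grab('side','s3')
cv2.imwrite('pics/c3.png',np.hstack([a['pixels'][60:400,150:490],cv2.resize(b['pixels'][90:220,300:430],(340,340))])[:,:,::-1])
E
```

```text
[ 0.64849651 -0.1080099   0.30542915] [ 0.87431784  0.33382489 -2.9714958 ] 0.0551383091308804 6.175 [-0.42  0.06  1.81  0.43  0.67 -2.24]
```

View pics/c3.png

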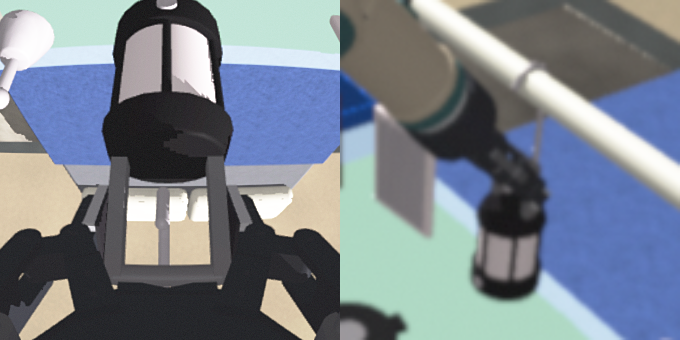

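The lantern is lifted (3 N, about 0.3 kg) and upright. The bar is well above the hook tip. Next I'll move out along -x, then over above the charger.

```bash
python3 - <<'E'
from h import *
P,r=now()
A=P+[-.1,0,0]; B=np.array([.5174,-.0075,.275])
rows(P,r,line(P,r,A,r,8)+line(A,r,B,r,8),3)
E
```

```text
xyz [[0.032, 0.0, -0.027], [0.032, 0.0, -0.026], [0.032, 0.0, -0.027], [0.032, 0.0, -0.027], [0.032, 0.0, -0.026], [0.032, 0.0, -0.027], [0.032, 0.0, -0.027], [0.032, 0.0, -0.027]] 
rot [[0.0, 0.0, 0.0], [0.0, 0.0, 0.0], [0.0, 0.0, 0.0], [0.0, 0.0, 0.0], [0.0, 0.0, 0.0], [0.0, 0.0, 0.0], [0.0, 0.0, 0.0], [0.0, 0.0, 0.0]]
xyz [[0.018, 0.041, 0.002], [0.017, 0.042, 0.001], [0.018, 0.042, 0.001], [0.017, 0.042, 0.001], [0.018, 0.042, 0.001], [0.017, 0.041, 0.001], [0.018, 0.042, 0.001], [0.017, 0.042, 0.002]] 
rot [[0.0, 0.0, 0.0], [0.0, 0.0, 0.0], [0.0, 0.0, 0.0], [0.0, 0.0, 0.0], [0.0, 0.0, 0.0], [0.0, 0.0, 0.0], [0.0, 0.0, 0.0], [0.0, 0.0, 0.0]]
end [ 0.5176 -0.0075  0.275 ] max mm 12.600000000000001
```

Emit:
apply_moves(xyz=[[0.032, 0, -0.027], [0.032, 0, -0.026], [0.032, 0, -0.027], [0.032, 0, -0.027], [0.032, 0, -0.026], [0.032, 0, -0.027], [0.032, 0, -0.027], [0.032, 0, -0.027]], rot=[[0, 0, 0], [0, 0, 0], [0, 0, 0], [0, 0, 0], [0, 0, 0], [0, 0, 0], [0, 0, 0], [0, 0, 0]], hand=[0, 0, 0, 0, 0, 0, 0, 0])

```text
clock: 7.28
position: [0.5472, -0.1078, 0.3044]
ee_rot: [0.341, 0.0, 0.94, -0.001]
contact_force: [-0.5, 0.4, -3.3]
width: 0.0551
gripper_force: 53.6
```

Emit:
apply_moves(xyz=[[0.018, 0.041, 0.002], [0.017, 0.042, 0.001], [0.018, 0.042, 0.001], [0.017, 0.042, 0.001], [0.018, 0.042, 0.001], [0.017, 0.041, 0.001], [0.018, 0.042, 0.001], [0.017, 0.042, 0.002]], rot=[[0, 0, 0], [0, 0, 0], [0, 0, 0], [0, 0, 0], [0, 0, 0], [0, 0, 0], [0, 0, 0], [0, 0, 0]], hand=[0, 0, 0, 0, 0, 0, 0, 0])

```text
clock: 8.28
position: [0.5174, -0.0059, 0.2746]
ee_rot: [0.341, -0.0, 0.94, 0.0]
contact_force: [0.0, 0.5, -2.3]
width: 0.0556
gripper_force: 53.7
```

Emit:
apply_moves(xyz=[[0, 0, 0], [0, 0, 0]], rot=[[0, 0, 0], [0, 0, 0]], hand=[0, 0])

```text
clock: 8.52
position: [0.5181, -0.0072, 0.2753]
ee_rot: [0.341, -0.0, 0.94, -0.0]
contact_force: [0.5, -0.6, -3.8]
width: 0.0553
gripper_force: 54.1
```

```bash
python3 - <<'E'
from h import *
P,r=now();s=status.get_state(); print(P,s['contact_force'],s['width'],s['clock'])
a=grab('side','s4');b=grab('top','t4');w=grab('wrist','w4')
# predicted side pixels of the lantern's axis points if upright
f=200/np.tan(np.radians(a['fovy'])/2)
c0=P+[-.0154,0,-.1117]
for h in(0,.025,.098): 
    c=q(a['orientation']).inv().apply(c0+[0,0,h]-a['origin']); print(h,(c[:2]/c[2]*f+[a['cx'],a['cy']]).round(1))
cv2.imwrite('pics/c4.png',np.hstack([cv2.resize(a['pixels'][140:240,255:355],(400,400),interpolation=2),w['pixels'][:,120:520]])[:,:,::-1])
E
```

```text
[ 0.51814188 -0.00719236  0.27530458] [ 0.51206011 -0.63588547 -3.7773769 ] 0.05533378324312394 8.525
0 [302.4 200.7]
0.025 [302.3 193.8]
0.098 [302.  172.6]
```

View pics/c4.png

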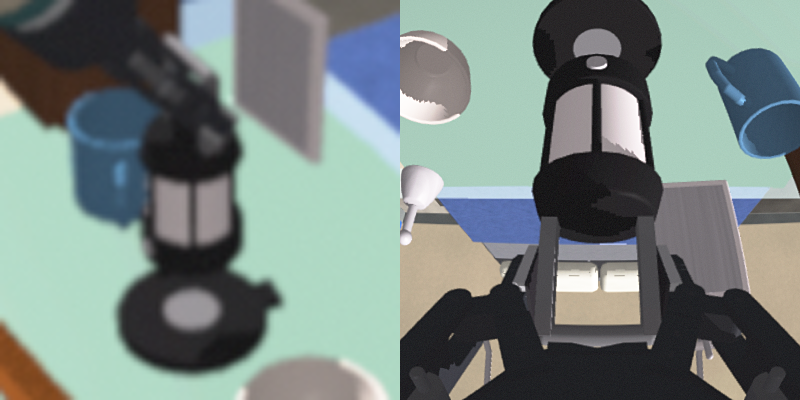

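Wrist crop: the lantern axis (column ~597) lines up with the charger's centre (~597). Side crop: lantern column 303.4 against charger 302.9, so within 2 mm, and it is upright. Lowering now.

Emit:
apply_moves(xyz=[[0.017, 0, 0.0205], [0.017, 0, 0.0205], [0.017, 0, 0.0205], [0.017, 0, 0.0205], [0.017, 0, 0.0205], [0.017, 0, 0.0205], [0.0165, 0, 0.0195], [0, 0, 0]], rot=[[0, 0, 0], [0, 0, 0], [0, 0, 0], [0, 0, 0], [0, 0, 0], [0, 0, 0], [0, 0, 0], [0, 0, 0]], hand=[0, 0, 0, 0, 0, 0, 0, 0])

```text
clock: 9.68
position: [0.5174, -0.0074, 0.2184]
ee_rot: [0.34, 0.0, 0.94, -0.0]
contact_force: [-0.3, 0.1, -2.7]
width: 0.055
gripper_force: 54.0
```

Emit:
apply_moves(xyz=[[0.002, 0, 0.0025], [0.002, 0, 0.0025], [0, 0, 0], [0, 0, 0]], rot=[[0, 0, 0], [0, 0, 0], [0, 0, 0], [0, 0, 0]], hand=[0, 0, 0, 0])

```text
clock: 10.18
position: [0.5181, -0.0076, 0.2177]
ee_rot: [0.341, 0.0, 0.94, -0.001]
contact_force: [-0.4, 0.1, -3.2]
width: 0.0552
gripper_force: 54.0
```

Emit:
apply_moves(xyz=[[0.002, 0, 0.0025], [0.002, 0, 0.0025], [0, 0, 0], [0, 0, 0]], rot=[[0, 0, 0], [0, 0, 0], [0, 0, 0], [0, 0, 0]], hand=[0, 0, 0, 0])

```text
clock: 10.68
position: [0.518, -0.0076, 0.2156]
ee_rot: [0.341, 0.0, 0.94, -0.001]
contact_force: [-0.7, 0.0, -3.7]
width: 0.0554
gripper_force: 54.0
```

Emit:
apply_moves(xyz=[[0.002, 0, 0.0025], [0, 0, 0], [0, 0, 0]], rot=[[0, 0, 0], [0, 0, 0], [0, 0, 0]], hand=[0, 0, 0])

```text
clock: 11.05
position: [0.518, -0.0076, 0.2146]
ee_rot: [0.341, 0.0, 0.94, -0.001]
contact_force: [0.2, -0.5, -4.0]
width: 0.0551
gripper_force: 54.0
```

Emit:
apply_moves(xyz=[[0.002, 0, 0.0025], [0, 0, 0], [0, 0, 0]], rot=[[0, 0, 0], [0, 0, 0], [0, 0, 0]], hand=[0, 0, 0])

```text
clock: 11.42
position: [0.5184, -0.0077, 0.2142]
ee_rot: [0.341, 0.0, 0.94, -0.001]
contact_force: [-0.6, 0.9, -1.0]
width: 0.0555
gripper_force: 54.3
```

Emit:
apply_moves(xyz=[[0.0015, 0, 0.002], [0, 0, 0], [0, 0, 0]], rot=[[0, 0, 0], [0, 0, 0], [0, 0, 0]], hand=[0, 0, 0])

```text
clock: 11.8
position: [0.5188, -0.0077, 0.2143]
ee_rot: [0.342, 0.0, 0.94, -0.001]
contact_force: [-3.4, 0.4, 5.1]
width: 0.0552
gripper_force: 55.0
```

Contact: the force went from -3 to +5 N. I'll back off a hair, then open slowly.

Emit:
apply_moves(xyz=[[-0.0012, 0, -0.0015], [0, 0, 0], [0, 0, 0], [0, 0, 0], [0, 0, 0], [0, 0, 0], [0, 0, 0], [0, 0, 0]], rot=[[0, 0, 0], [0, 0, 0], [0, 0, 0], [0, 0, 0], [0, 0, 0], [0, 0, 0], [0, 0, 0], [0, 0, 0]], hand=[0, 0, 0.35, 0.45, 0.6, 0.75, 0.9, 1], force=20)

```text
clock: 12.8
position: [0.5181, -0.0076, 0.2135]
ee_rot: [0.341, 0.0, 0.94, -0.001]
contact_force: [-0.4, 0.3, -0.2]
width: 0.0852
gripper_force: 0.0
```

Emit:
apply_moves(xyz=[[0, 0, 0], [0, 0, 0], [0, 0, 0]], rot=[[0, 0, 0], [0, 0, 0], [0, 0, 0]], hand=[1, 1, 1])

```text
clock: 13.18
position: [0.5181, -0.0076, 0.2135]
ee_rot: [0.341, 0.0, 0.94, -0.001]
contact_force: [-0.5, 0.5, -0.3]
width: 0.0853
gripper_force: 0.0
```

```bash
python3 - <<'E'
from h import *
P,r=now();s=status.get_state(); print(P,s['contact_force'],s['width'],s['clock'])
a=grab('side','s5');w=grab('wrist','w5')
cv2.imwrite('pics/c5.png',np.hstack([cv2.resize(a['pixels'][140:240,255:355],(400,400),interpolation=2),w['pixels'][:,120:520]])[:,:,::-1])
E
```

```text
[ 0.51808308 -0.00755897  0.21351329] [-0.45766526  0.47316311 -0.32971601] 0.08534522582646029 13.175
```

View pics/c5.png

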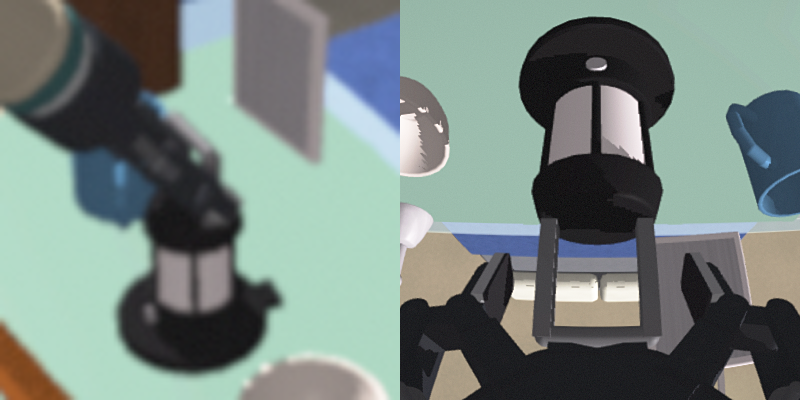

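The lantern stands upright on the charger with the fingers clear. I'll retreat along the tool axis.

Emit:
apply_moves(xyz=[[0, 0, -0.03], [0, 0, -0.06], [0, 0, -0.09], [0, 0, -0.12], [0, 0, -0.12], [0, 0, -0.12], [0, 0, -0.06], [0, 0, 0]], rot=[[0, 0, 0], [0, 0, 0], [0, 0, 0], [0, 0, 0], [0, 0, 0], [0, 0, 0], [0, 0, 0], [0, 0, 0]], hand=[1, 1, 1, 1, 1, 1, 1, 1])

```text
clock: 14.28
position: [0.4024, -0.0078, 0.3537]
ee_rot: [0.343, 0.001, 0.939, -0.002]
contact_force: [0.5, -0.2, -0.2]
width: 0.0853
gripper_force: 0.0
```

```bash
python3 - <<'E'
from h import *
P,r=now();s=status.get_state(); print(P,s['contact_force'],s['clock'])
a=grab('side','s6');b=grab('top','t6')
cv2.imwrite('pics/c6.png',np.hstack([cv2.resize(a['pixels'][120:270,230:430],(400,300),interpolation=2),cv2.resize(b['pixels'][100:250,220:420],(400,300),interpolation=2)])[:,:,::-1])
E
```

```text
[ 0.40239045 -0.00778685  0.35365031] [ 0.52400706 -0.23454919 -0.17659818] 14.275
```

View pics/c6.png

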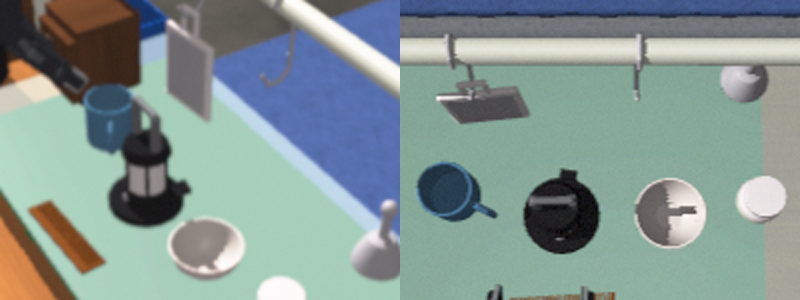

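```bash
python3 - <<'E'
from h import *
a=load('s6');b=load('t6')
print(plane(b,295.8,200.3,.257),tri(ray(b,295.8,200.3),ray(a,230+145/2,120+110/2)))
m=(b['pixels'][180:232,275:325].max(2)<75).astype(np.uint8)
print(plane(b,300.4,207.1,.102))
d=cv2.absdiff(load('t0')['pixels'],b['pixels']).max(2)
for n,(u,v) in dict(mug=(243,195),bowl=(355,207),cream=(400,200),bell=(392,136),mirror=(262,152)).items(): print(n,(d[v-14:v+14,u-18:u+18]>40).sum())
E
```

```text
[ 0.50253202 -0.00937624  0.257     ] (array([ 0.50291512, -0.00925507,  0.25482263]), np.float64(0.0002661888456906317))
[ 0.50182071 -0.00997875  0.102     ]
mug 0
bowl 70
cream 0
bell 0
mirror 0
```

The lantern is within about 1 mm of the charger's centre. The bar height is right, so it is upright. Nothing else has moved; the change at the bowl is the lantern's shadow.

```bash
python3 -c "
from rig import job; print(job.sign_off())"
```

```text
the job is handed in; nothing more can be done
None
```

The lantern is off its hook and stands upright within about 1 mm of the charger's centre, set down gently and released; the mirror still hangs, nothing else on the glass moved as far as the pictures show, and I handed the job in at about 14 s.

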